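# Lock the pane, free the sagging bolt and hold the test guard's gate ajar

### The job

The clear pane in the gate of the test guard is only dropped into its slot: first turn the turnbutton on the gate's top rail straight across the slot, so that the pane cannot ride out. Then take the bolt by its ball, lift the sagging rod so that its nose clears the bent-up lip of the keeper while you draw it fully back, and swing the gate towards you by about a hand's breadth (10 cm at its free edge). The gate springs shut by itself, so finish while still holding it ajar there, for a colleague to put a probe to the adapter inside; leave the adapter, the screw dish and the roll of tape where they are.

Things in the scene. Friction and masses are not known exactly. Their poses are not given: they have to be found in the camera images.
- guard: The test guard: an open-topped aluminium frame with clear side and back panels on a grey base plate, 372 mm wide (y), 188 mm deep (x), 150 mm high, fixed to the bench. Origin: on the bench under it, 100 mm behind the shut gate's front face and 150 mm from its hinge along y. Its gate is the front side, which faces -x (the robot); y runs along the shut gate towards the bolt's keeper; z up.
- turnbutton_grip (a point): Middle of the turnbutton's upright thumb blade (28 mm long, 9 mm thick, 28 mm high, dark steel), on the pivot axis, 30 mm above the gate's top rail; the blade stands from 14 to 42 mm above the rail, and a flat bar (31 mm from the pivot to its long end, 13 mm wide, 5 mm thick, 5 to 10 mm above the rail) lies under it. x of this frame is across the blade, y along it; the bar's long end points to -y.
- turnbutton_turn (a joint): Angle of the turnbutton on the gate (rad): at 0 the blade and bar lie along the gate, long end to the hinge side (pane free); it turns counter-clockwise seen from above, and at 1.57 the bar lies straight across the pane slot (locked; stop at 1.6). Stiff: it stays where it is left (0.04 N m).
- bolt_ball (a point): Centre of the black ball (22 mm diameter) on the bolt's upright stalk (8 mm thick), by which the bolt is lifted and drawn. At rest it is 62 mm above the gate's top rail and 39 mm above the top of the rod. The rod lies along the gate on top of its front rail in two tall staples (42 mm high, 31 mm to the free-edge side of the ball and 66 mm to the hinge side of it). Axes as the gate's.
- bolt_draw (a joint): How far the bolt is drawn (m): 0 shot home in the keeper, 0.05 fully back; it draws towards the hinge (the gate's -y) with about 1.2 N of friction and stays where it is left. The end of the rod is clear of the keeper's post from 0.028 on.
- bolt_lift (a joint): How far the rod is lifted in its tall guides (m): 0 sagging at the bottom, at most 0.015; it falls back by its weight (1.4 N). The nose under the rod's end stands behind the keeper's lip by 9 mm in height and passes over it from about 0.010 of lift on; unlifted, the bolt draws only 3 mm. Once drawn by 0.02 it has passed the lip and may sink again.
- keeper: Steel keeper on the fixed post at the gate's free edge: a round-bar staple 44 mm high round the rod's end, and a plate whose edge towards the gate is bent up into a lip 12 mm high. Origin: on the gate's hinge axis, on the bench; the lip is at y = 0.305, the staple at y = 0.320 in this frame.
- gate: Aluminium gate frame 288 mm long, 36 mm thick, top rail 150 mm above the bench. Origin: on the vertical hinge axis (right-hand end seen from the robot), on the bench. y runs along the gate to the free edge at y = 0.294; x points into the guard, front face at x = 0; bolt, ball and turnbutton at x = 0.010, pane slot at 0.020 to 0.026. At rest the ball is at y = 0.215, the turnbutton at y = 0.052.
- gate_swing (a joint): Opening angle of the gate (rad): 0 shut, growing as the free edge comes out towards the robot (counter-clockwise from above); 0.34 is 10 cm at the free edge. A spring closes it: 0.45 N m when shut, plus 0.9 N m per rad (about 4 to 5 N at the drawn ball when ajar).
- gate_hinge (a point): Point on the gate's vertical hinge axis at the height of the top rail (150 mm above the bench).
- pane_center (a point): Centre of the loose clear pane, 250 mm long, 124 mm high, 4 mm thick, standing in the gate's slot; its grey top edge is 2 mm above the top rail.
- adapter: Black power adapter on test, 50 x 108 x 31 mm, loose on the guard's base plate (10 mm thick) inside; origin at the middle of its underside.
- screw_dish: Loose steel dish of screws, 85 mm wide, 18 mm high, on the bench to the left of the gate; origin at the middle of its underside.
- tape: Loose roll of masking tape lying flat, 92 mm wide, 19 mm high, on the bench to the left of the guard; origin at the middle of its underside.

How it is judged:
By the outcome, as a careful person would: the job done as asked, in the order asked, and still so for the second after the job is handed in, while the arm keeps its last pose, push and grip.
It also fails if it takes over 48 s, if anything falls off the work surface, if the arm or the gripper's body presses on something with over 40 N, if the wrist force passes 120 N, or if a joint passes its speed limit or range.

### The arm

A 6-joint arm with a two-finger parallel gripper is mounted at the origin on a cart in front of the work surface, level with it; the furniture and walls round the work are solid. World frame = base frame: x ahead of the robot, y to its left, z up, the work surface at z = 0. Lengths are in m, angles in rad, forces in N, time in s.
With the tool pointing down it reaches from about 0.35 to 0.95 m from the base axis. Payload 17.4 kg.
Tool frame: the origin (TCP) lies on the front face of the gripper's body, between the roots of the fingers; the fingertips stand 84 mm ahead of it and the grasp point (between the pads) lies 65 mm ahead of it (arm.grip_depth is the distance from the TCP to the grasp point, in m); y points along the fingers, x is the direction in which the jaws open and shut, and the axes are right-handed (so a half turn about y gives the same grasp; the last joint's range is limited). The gripper opens to 93 mm and grips with 3 to 60 N. Pads are 15 mm wide; open, the fingers measure 128 mm over their backs; the gripper's body (75 mm by 188 mm) begins 65 mm behind the grasp point.
Start: joints at [-1.145, 0.116, 1.442, -0, 1.584, -0.038], TCP at [0.302, -0.604, 0.303] pointing down, gripper open.
Joint ranges: [-2.83, 2.83], [-0.83, 2.19], [0.07, 2.5], [-1.14, 4.28], [0.01, 3], [-2.97, 2.97]. Speed limits (rad/s): [1.89, 1.89, 2.22, 3.14, 3.14, 3.14].

### API

Orientations are given as a unit quaternion [x, y, z, w].
In Python, from plant import arm gives the robot as it stands. The module is installed in compiled form; this text tells all that it offers.
- The arm moves only by the shell command python3 -m handwheel 'ROWS'. ROWS is JSON, a list of rows, each an object of numbers: "ax", "ay", "az": the turn, a rotation vector about the tool's x, y, z in rad; "x", "y", "z": the shift along the tool's x, y, z in m; "grip": the finger opening in m, from 0 to 0.093. A call has exactly 8 rows; each row is the pose to reach, as a shift and turn from the pose commanded when the call began, along the tool's axes at that moment; what a row does not reach only later rows make up. A row lasts 1/12 s, in which the tool goes at most 41.7 mm and 7.16 degrees, less where a joint would pass 70% of its speed; a pose out of reach is approached as far as the arm can. A call with a gripper value outside its range is refused whole. The fingers move at their own pace and stop on an object; the grip force is fixed at half the most. Time passes only in rows, so rows that repeat a pose let the fingers close, or fill a call up. It gives the time, the measured TCP pose, the force and the opening at its end, in the units of the state.
- arm.read_state(): the state, without advancing time (a new reading comes with each control period).
- arm.grab_frame(name): name is "scene" or "top" or "wrist"; returns the picture (400x640x3 uint8, red, green, blue); there is no depth.
- arm.camera_info(name): a dict with "intrinsics" (3x3 intrinsics, pixels), "view" (4x4, takes a point from world to camera coordinates). Camera axes: x right, y up, looking along -z (the intrinsics and any distortion apply to the point x, -y, -z); pixel columns grow to the right and rows downward; lengths in m; the calibration is good to about 2 mm. The wrist camera is an equidistant fisheye: a pixel r from the principal point sees the ray r / f radians off the axis. A picture is of the moment at which its call begins: read the wrist's pose just before it. camera_info takes no time and is no camera call; for the wrist camera it gives the pose at the moment of the call.
- arm.close_job(): hands the job in, once; it reports no verdict.
Trained networks look in the newest picture that a camera, given by its name, has taken for a name from the list of things; names that differ only in an ending like _2 or _b are one class to them, and where a whole thing is asked for, a point or a joint stands for the part that bears it (a point fixed in the world has none). Each returns a list of dicts, best first, with "score" (0 to 1); they miss things now and then, are a little off and sometimes report something else, mostly with a low value. They report only what shows in the picture. A call takes as long as a camera call.
- arm.recognise(camera, query): "at" ([column, row] in pixels, amid what is visible of it).
- arm.place_of(camera, query): "at" ([column, row] in pixels: a listed point, or the origin of a listed thing).
The state is a dict: "t": time; "qpos": joint angles; "qvel": joint speeds; "effort": joint torques, N m; "position": TCP position; "eef_rot": TCP orientation; "contact_force": force on the tool from outside, world axes, zero at the start; "torque": the same for the moment, N m; "grip_width": finger opening in m.
Only numpy, scipy, OpenCV 4.12 (cv2) and the standard library are available. Lean on these libraries where they do the work, as an engineer would, in place of code of your own. Each camera call takes 0.05 s, during which the arm holds its last target.

## Working session

There is one attempt and no reset: what is moved stays moved. The work goes in short steps, Python scripts to look and compute and a shell command to move; the robot and the scene stay as the last step left them, time stands still between calls to the robot, and variables do not carry over. Pictures are saved under pics/ and viewed, and the job is handed in when it is done.

```bash
ls; mkdir -p pics
cat > h.py <<'E'
import numpy as np, cv2
from plant import arm
from scipy.spatial.transform import Rotation as R
def cam(name):
    c=arm.camera_info(name); return np.array(c["intrinsics"]),np.array(c["view"])
def ray(name,uv,ci=None):
    K,V=ci or cam(name)
    a=(uv[0]-K[0,2])/K[0,0]; b=(uv[1]-K[1,2])/K[1,1]
    if name=="wrist":
        r=np.hypot(a,b); s=np.sin(r)/r if r>1e-9 else 1
        d=np.array([a*s,b*s,np.cos(r)])
    else: d=np.array([a,b,1.])
    d=np.array([d[0],-d[1],-d[2]]); d/=np.linalg.norm(d)
    Rw=V[:3,:3].T
    return -Rw@V[:3,3], Rw@d
def proj(name,P,ci=None):
    K,V=ci or cam(name)
    p=V[:3,:3]@np.array(P)+V[:3,3]; p=np.array([p[0],-p[1],-p[2]])
    if name=="wrist":
        r=np.hypot(p[0],p[1]); th=np.arctan2(r,p[2]); q=p[:2]/max(r,1e-9)*th
    else: q=p[:2]/p[2]
    return np.array([K[0,0]*q[0]+K[0,2],K[1,1]*q[1]+K[1,2]])
def atz(name,uv,z,ci=None):
    o,d=ray(name,uv,ci); return o+d*(z-o[2])/d[2]
def snap(name,fn):
    f=np.array(arm.grab_frame(name)); cv2.imwrite("pics/"+fn+".png",f[:,:,::-1]); return f
def tri(rays):
    A=np.zeros((3,3));b=np.zeros(3)
    for o,d in rays:
        M=np.eye(3)-np.outer(d,d);A+=M;b+=M@o
    return np.linalg.solve(A,b)
E
python3 - <<'E'
from h import *
s=arm.read_state(); print({k:np.round(v,3) for k,v in s.items()})
for c in ["scene","top","wrist"]:
    snap(c,c+"0"); K,V=cam(c); print(c,np.round(K,1).tolist(),np.round(V,3).tolist())
    if c!="wrist":
      for q in ["turnbutton_grip","bolt_ball","gate_hinge","keeper","gate","guard"]:
        print(q,[(np.round(x["at"],1).tolist(),round(x["score"],2)) for x in arm.place_of(c,q)[:2]])
E
```

```text
pics
{'t': np.float64(0.0), 'qpos': array([-1.145,  0.116,  1.442, -0.   ,  1.584, -0.038]), 'qvel': array([ 0.   ,  0.001,  0.001, -0.   , -0.001,  0.002]), 'effort': array([ 1.0000e-03, -7.2127e+01, -6.2261e+01,  7.8000e-02,  2.4000e-02,
       -0.0000e+00]), 'position': array([ 0.302, -0.604,  0.302]), 'eef_rot': array([-0.601,  0.372, -0.371,  0.602]), 'contact_force': array([-0.582, -0.652, -0.63 ]), 'torque': array([0.024, 0.004, 0.023]), 'grip_width': np.float64(0.093)}
scene [[393.3, 0.0, 313.7], [0.0, 393.3, 193.4], [0.0, 0.0, 1.0]] [[0.613, -0.79, -0.0, -0.433], [0.341, 0.265, 0.902, -0.242], [-0.713, -0.553, 0.431, -0.976], [0.0, 0.0, 0.0, 1.0]]
turnbutton_grip [([397.1, 203.5], 0.53)]
bolt_ball [([334.6, 181.5], 0.56)]
gate_hinge [([416.9, 222.2], 0.59), ([397.2, 202.9], 0.34)]
keeper []
gate [([407.6, 271.8], 0.92)]
guard [([368.0, 240.9], 0.68)]
top [[454.2, 0.0, 319.6], [0.0, 454.2, 205.3], [0.0, 0.0, 1.0]] [[0.029, -0.999, -0.028, -0.177], [0.996, 0.026, 0.091, -0.497], [-0.09, -0.03, 0.996, -1.306], [0.0, 0.0, 0.0, 1.0]]
turnbutton_grip [([424.6, 207.1], 0.62)]
bolt_ball [([359.3, 218.5], 0.79)]
gate_hinge [([443.5, 207.5], 0.73)]
keeper []
gate [([427.6, 211.0], 0.66)]
guard [([372.4, 183.3], 0.9), ([429.7, 211.7], 0.5)]
wrist [[309.7, 0.0, 316.7], [0.0, 309.7, 198.8], [0.0, 0.0, 1.0]] [[0.447, -0.895, -0.0, -0.675], [0.865, 0.432, -0.254, 0.029], [0.227, 0.113, 0.967, -0.389], [0.0, 0.0, 0.0, 1.0]]
```

Run:
```python
from h import *
s=arm.read_state(); print(np.round(R.from_quat(s["eef_rot"]).as_matrix(),3))
obs={"turnbutton_grip":((397.1,203.5),(424.6,207.1)),"bolt_ball":((334.6,181.5),(359.3,218.5)),"gate_hinge":((416.9,222.2),(443.5,207.5)),"gate":((407.6,271.8),(427.6,211.0)),"guard":((368,240.9),(372.4,183.3))}
for k,(a,b) in obs.items():
    p=tri([ray("scene",a),ray("top",b)]); print(k,p.round(4),proj("scene",p).round(1),proj("top",p).round(1))
f=[cv2.resize(cv2.imread(f"pics/{c}0.png")[y:y+200,x:x+320],(800,500),interpolation=2) for c,x,y in(("scene",200,110),("top",220,120))]
cv2.imwrite("pics/sc0c.png",f[0]);cv2.imwrite("pics/top0c.png",f[1])
```

```text
[[ 0.447  0.     0.894]
 [-0.894 -0.     0.447]
 [ 0.    -1.     0.   ]]
turnbutton_grip [ 0.4903 -0.4361  0.1822] [396.6 203.6] [425.  206.9]
bolt_ball [ 0.454  -0.2679  0.211 ] [334.8 181.5] [359.1 218.6]
gate_hinge [ 0.494  -0.4928  0.1454] [416.4 222.3] [444.  207.3]
gate [ 0.4969 -0.4841 -0.0136] [407.2 271.8] [427.9 210.8]
guard [ 0.575  -0.3172 -0.0188] [368.6 240.8] [371.9 183.6]
```

View pics/scene0.png

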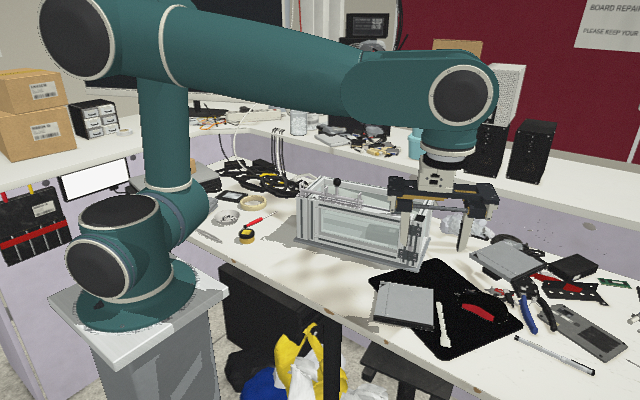

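View pics/sc0c.png

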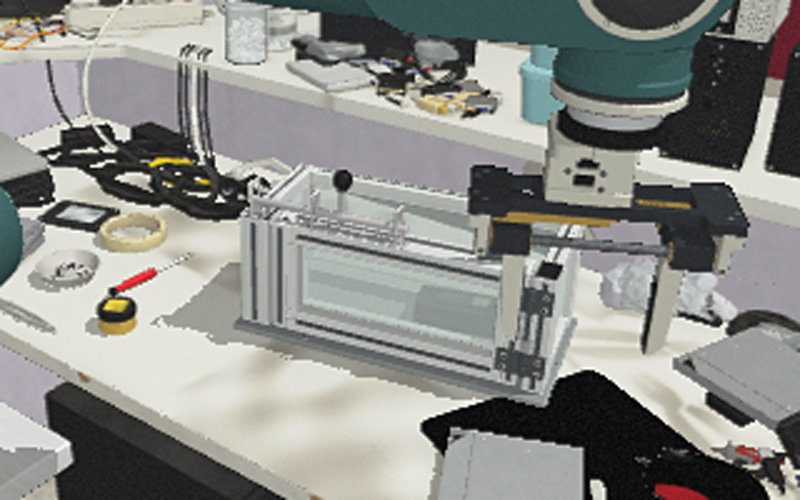

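View pics/top0c.png

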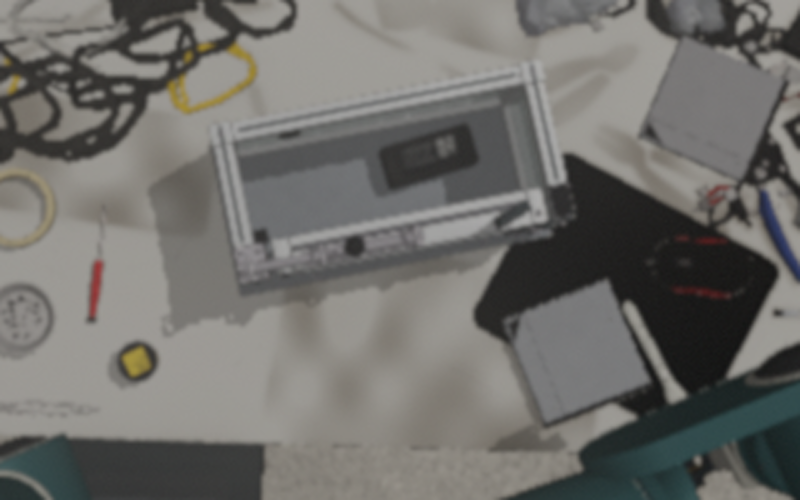

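View pics/top0.png

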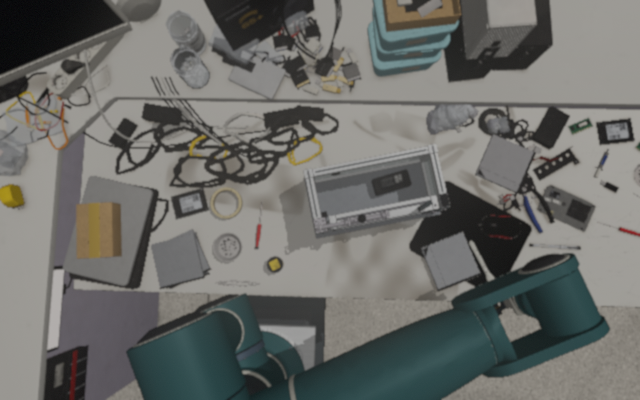

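View pics/wrist0.png

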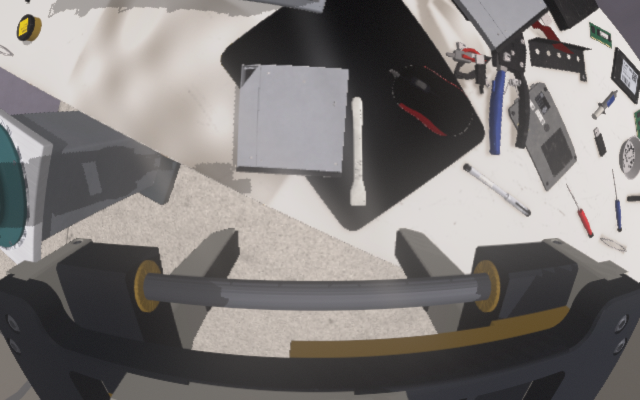

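Run:
```python
from h import *
t=cv2.imread("pics/top0.png"); s=cv2.imread("pics/scene0.png")
def blob(im,c,r,th):
    x,y=map(int,c); g=im[y-r:y+r+1,x-r:x+r+1].max(2)
    print(g.astype(int))
    m=g<th; v,u=np.nonzero(m); w=(th-g[m].astype(float)); return (u*w).sum()/w.sum()+x-r,(v*w).sum()/w.sum()+y-r
bt=blob(t,(361,218),6,65); bs=blob(s,(337,183),6,100)
print(bt,bs); p=tri([ray("scene",bs),ray("top",bt)]); print(p,proj("scene",p),proj("top",p),atz("top",bt,.212),atz("scene",bs,.212))
h=atz("top",(424.6,206.5),.18); print(h)
cv2.imwrite("pics/t1.png",cv2.resize(t[170:250,300:460],(800,400),interpolation=cv2.INTER_CUBIC))
```

```text
[[160 161 161 161 159 156 152 150 149 145 140 131 123]
 [156 153 150 148 144 136 125 118 114 113 113 109 105]
 [139 130 122 114 106  96  83  77  79  87  98 111 115]
 [111 107  98  83  67  59  52  52  58  70  96 121 130]
 [102 106  97  74  52  48  48  48  50  59  89 116 127]
 [113 113  98  70  50  46  48  50  49  55  79 111 127]
 [122 115  93  65  48  48  49  49  50  51  74 108 125]
 [125 118  93  62  47  47  48  49  47  52  71  98 113]
 [120 118  94  67  52  48  47  48  50  59  77  95 101]
 [107 104  93  78  64  57  52  52  61  79 100 105 102]
 [ 99  99  96  92  86  79  72  72  79  97 111 113 106]
 [105 102  99  99  99  97  94  92  95 100 105 103 102]
 [104 103  98 100  99  97  96  98 100  97  92  88  88]]
[[158 156 160 158 161 166 166 163 164 162 160 164 162]
 [125 159 202 112  73  39  24  19 154 166 161 161 163]
 [236 208 157  63  31  33  45  40  32 115 176 162 159]
 [197 215 112  35  30  38  45  65  41  43 158 126 153]
 [178 184  77  23  32  39  43  44  36  25 230 236 200]
 [181 185  81  25  33  38  37  37  36  27 175 200 208]
 [175 182  80  24  28  36  37  32  28  62 173 178 175]
 [175 180 123  48  28  24  30  28  26 134 175 178 179]
 [176 181 193 130  54  31  31  27  98 170 176 175 174]
 [202 202 207 155  82  71  75  84 187 181 174 175 174]
 [201 202 204 207 156 130 142 174 152 137 150 161 177]
 [200 198 201 204 154 146 170 187 204 192 189 162 141]
 [193 193 195 198 151 143 166 183 198 201 203 203 208]]
(np.float64(361.3135435992579), np.float64(218.02411873840444)) (np.float64(336.718116619894), np.float64(181.719052073589))
[ 0.45559202 -0.27316309  0.21121283] [336.7749509 181.7150417] [361.26292663 218.05946974] [ 0.45563255 -0.27323773  0.212     ] [ 0.45400006 -0.27405904  0.212     ]
[ 0.49148457 -0.43550402  0.18      ]
```

View pics/t1.png

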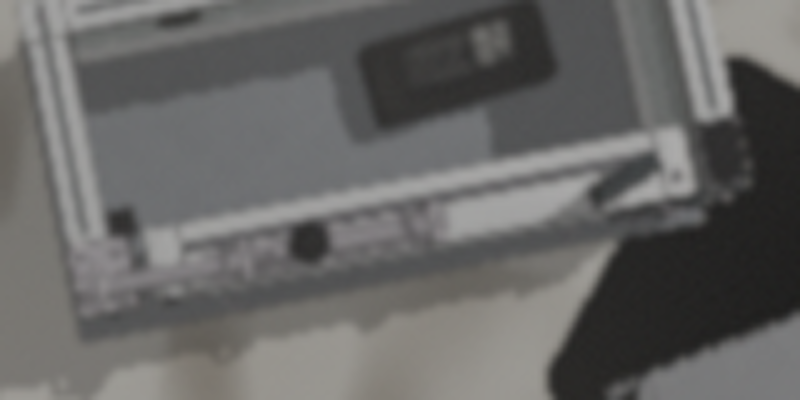

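```bash
python3 -m handwheel '[{"x":-0.008,"z":0.03,"ay":0.12},{"x":-0.016,"z":0.06,"ay":0.24},{"x":-0.025,"z":0.095,"ay":0.36},{"x":-0.034,"z":0.13,"ay":0.48},{"x":-0.043,"z":0.165,"ay":0.6},{"x":-0.052,"z":0.2,"ay":0.72},{"x":-0.06,"z":0.228,"ay":0.84},{"x":-0.066,"z":0.245,"ay":0.96}]'
python3 - <<'E'
from h import *
s=arm.read_state(); print(s["position"],R.from_quat(s["eef_rot"]).as_matrix().round(3),s["qpos"])
ci=cam("wrist"); snap("wrist","w1")
pr=arm.place_of("wrist","turnbutton_grip"); print(pr)
print(proj("wrist",(0.4915,-0.4355,0.18),ci)); 
for p in pr[:1]: print(atz("wrist",p["at"],.18,ci))
snap("top","top1"); print(arm.place_of("top","turnbutton_grip"))
E
```

```text
[ 0.30196624 -0.60371271  0.30274694] [[ 0.447  0.     0.894]
 [-0.894 -0.     0.447]
 [ 0.    -1.     0.   ]] [-1.14478967e+00  1.16011470e-01  1.44158625e+00  2.88039101e-06
  1.58396105e+00 -3.78197891e-02]
[]
[229.33606181 -92.98895515]
[{'at': [423.3, 207.9], 'score': 0.65}]validation failed for argument at $[0]...
```

View pics/w1.png

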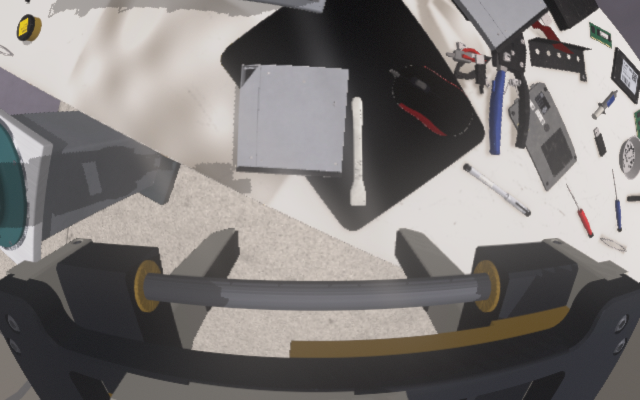

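```bash
python3 -m handwheel '[{"ax":0,"ay":0.12,"az":0,"x":-0.008,"y":0,"z":0.03,"grip":0.093},{"ax":0,"ay":0.24,"az":0,"x":-0.016,"y":0,"z":0.06,"grip":0.093},{"ax":0,"ay":0.36,"az":0,"x":-0.025,"y":0,"z":0.095,"grip":0.093},{"ax":0,"ay":0.48,"az":0,"x":-0.034,"y":0,"z":0.13,"grip":0.093},{"ax":0,"ay":0.6,"az":0,"x":-0.043,"y":0,"z":0.165,"grip":0.093},{"ax":0,"ay":0.72,"az":0,"x":-0.052,"y":0,"z":0.2,"grip":0.093},{"ax":0,"ay":0.84,"az":0,"x":-0.06,"y":0,"z":0.228,"grip":0.093},{"ax":0,"ay":0.96,"az":0,"x":-0.066,"y":0,"z":0.245,"grip":0.093}]'
cat > look.py <<'E'
from h import *
import sys
tag=sys.argv[1]
s=arm.read_state(); print(round(float(s["t"]),2),s["position"].round(4),R.from_quat(s["eef_rot"]).as_matrix().round(3).tolist(),s["qpos"].round(3),"F",s["contact_force"].round(1),s["grip_width"])
ci=cam("wrist"); snap("wrist",tag)
for q,z in (("turnbutton_grip",.18),("bolt_ball",.212)):
    pr=arm.place_of("wrist",q)
    for p in pr[:1]: print(q,p["at"],p["score"],atz("wrist",p["at"],z,ci).round(4))
np.save("ci_"+tag+".npy",np.array([np.pad(ci[0],((0,1),(0,1))),ci[1]]))
print(proj("wrist",(0.4915,-0.4355,0.18),ci))
E
python3 look.py w2
```

```text
t: 1.62
position: [0.4935, -0.433, 0.3028]
eef_rot: [-0.36, 0.608, -0.608, 0.361]
contact_force: [-0.6, 0.2, 0.2]
grip_width: 0.0929
1.62 [ 0.4935 -0.433   0.3028] [[-0.48, 0.0, 0.877], [-0.877, 0.0, -0.48], [-0.0, -1.0, 0.0]] [-0.759  0.076  1.484  0.     1.581  1.312] F [-0.6  0.2  0.2] 0.09287912527919716
turnbutton_grip [317.8, 224.2] 0.96 [ 0.4925 -0.4327  0.18  ]
[322.00453647 223.59868092]
```

View pics/w2.png

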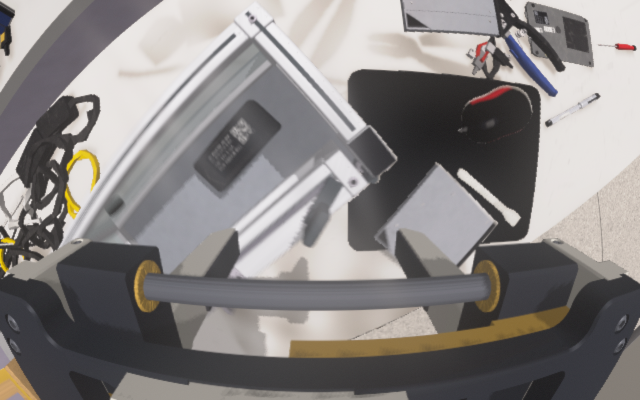

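```bash
cat > ov.py <<'E'
from h import *
import sys
tag=sys.argv[1]; c=np.load("ci_"+tag+".npy"); ci=(c[0][:3,:3],c[1])
im=cv2.imread(f"pics/{tag}.png"); 
g=0.219
P=np.array([float(sys.argv[2]),float(sys.argv[3])]); out=[]
x0,y0,k=260,130,5
for b in map(float,sys.argv[4:]):
    cr=cv2.resize(im[y0:y0+130,x0:x0+130],None,fx=k*0.6*1.0,fy=k*.6,interpolation=2); kk=k*.6
    def L(a,bb,col):
        p=[(( proj("wrist",q,ci)-(x0,y0)+.5)*kk).round().astype(int) for q in (a,bb)]; cv2.line(cr,tuple(map(int,p[0])),tuple(map(int,p[1])),col,1)
    a=g+b; n=np.array([np.cos(a),np.sin(a)]); u=np.array([-np.sin(a),np.cos(a)])
    for z,col in((.192,(0,0,255)),(.164,(0,255,0))):
        q=[np.r_[P+sx*.0045*n+sy*.014*u,z] for sx,sy in((1,1),(1,-1),(-1,-1),(-1,1))]
        for i in range(4): L(q[i],q[(i+1)%4],col)
    q=[np.r_[P+sx*.0065*n+sy*u,.16] for sx,sy in((1,0),(1,-.031),(-1,-.031),(-1,0))]
    for i in range(4): L(q[i],q[(i+1)%4],(255,0,0))
    out.append(cr)
cv2.imwrite(f"pics/ov_{tag}_{sys.argv[4]}.png",np.hstack(out)[:, :800])
E
python3 ov.py w2 .4925 -.4330 0.2 0.5
```

```text
(no output)
```

View pics/ov_w2_0.2.png

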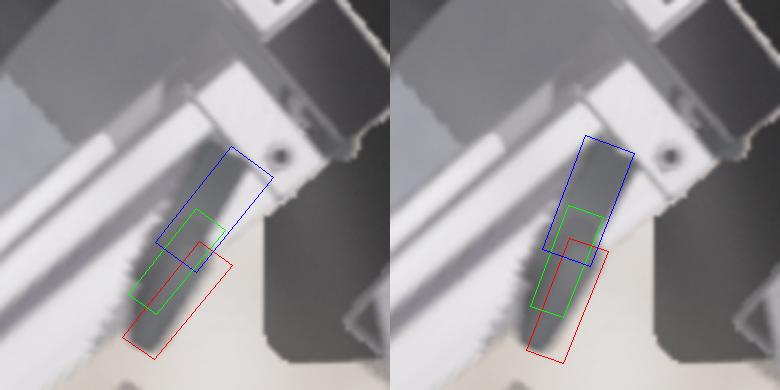

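```bash
python3 ov.py w2 .493 -.4318 0.42 0.5
```

```text
(no output)
```

View pics/ov_w2_0.42.png

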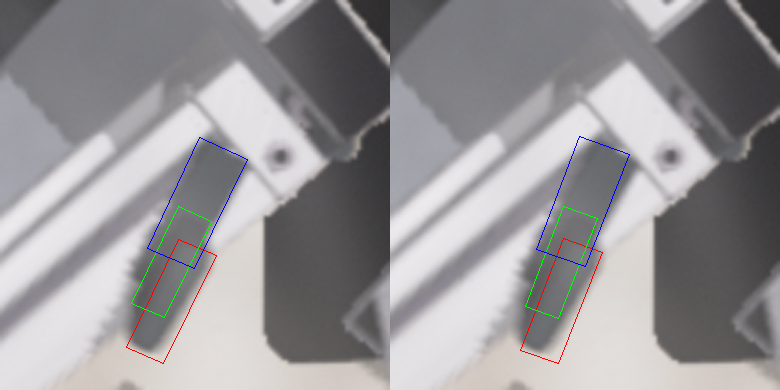

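```bash
python3 -m handwheel '[{"ax":0,"ay":0.11,"az":0,"x":-0.001,"y":0.012,"z":-0.001,"grip":0.06},{"ax":0,"ay":0.22,"az":0,"x":-0.001,"y":0.026,"z":-0.001,"grip":0.05},{"ax":0,"ay":0.33,"az":0,"x":-0.001,"y":0.04,"z":-0.001,"grip":0.05},{"ax":0,"ay":0.42,"az":0,"x":-0.001,"y":0.05,"z":-0.001,"grip":0.05},{"ax":0,"ay":0.42,"az":0,"x":-0.001,"y":0.055,"z":-0.001,"grip":0.05},{"ax":0,"ay":0.42,"az":0,"x":-0.001,"y":0.055,"z":-0.001,"grip":0.03},{"ax":0,"ay":0.42,"az":0,"x":-0.001,"y":0.055,"z":-0.001,"grip":0.0},{"ax":0,"ay":0.42,"az":0,"x":-0.001,"y":0.055,"z":-0.001,"grip":0.0}]'
python3 look.py w3
```

```text
t: 2.43
position: [0.491, -0.4342, 0.2487]
eef_rot: [0.228, -0.669, 0.67, -0.228]
contact_force: [0.2, 0.0, 0.4]
grip_width: 0.0445
2.43 [ 0.491  -0.4342  0.2487] [[-0.792, 0.001, 0.611], [-0.611, -0.001, -0.792], [-0.0, -1.0, 0.001]] [-0.763  0.092  1.555 -0.     1.494  1.721] F [0.2 0.  0.4] 0.04447927591840833
turnbutton_grip [314.7, 256.1] 0.67 [ 0.4922 -0.4331  0.18  ]
[318.45980996 253.65859312]
```

View pics/w3.png

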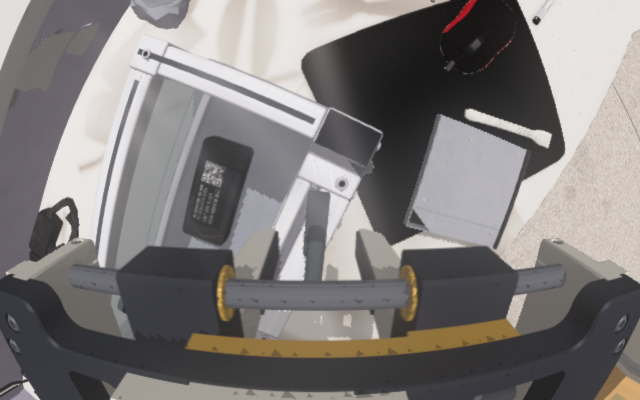

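```bash
python3 -m handwheel '[{"ax":0,"ay":0,"az":0,"x":-0.002,"y":0,"z":0,"grip":0.03},{"ax":0,"ay":0,"az":0,"x":-0.002,"y":0,"z":0,"grip":0.02},{"ax":0,"ay":0,"az":0,"x":-0.002,"y":0,"z":0,"grip":0},{"ax":0,"ay":0,"az":0,"x":-0.002,"y":0,"z":0,"grip":0},{"ax":0,"ay":0,"az":0,"x":-0.002,"y":0,"z":0,"grip":0},{"ax":0,"ay":0,"az":0,"x":-0.002,"y":0,"z":0,"grip":0},{"ax":0,"ay":0,"az":0,"x":-0.002,"y":0,"z":0,"grip":0},{"ax":0,"ay":0,"az":0,"x":-0.002,"y":0,"z":0,"grip":0}]'
python3 look.py w4
```

```text
t: 3.25
position: [0.4922, -0.4329, 0.2478]
eef_rot: [0.228, -0.669, 0.67, -0.227]
contact_force: [-4.8, -2.7, 1.5]
grip_width: 0.0106
3.25 [ 0.4922 -0.4329  0.2478] [[-0.793, -0.001, 0.609], [-0.609, -0.001, -0.793], [0.001, -1.0, -0.0]] [-7.600e-01  9.400e-02  1.555e+00 -1.000e-03  1.494e+00  1.728e+00] F [-4.8 -2.7  1.5] 0.010608237249452023
turnbutton_grip [318.0, 256.9] 0.59 [ 0.4918 -0.4329  0.18  ]
[321.45339214 253.78611409]
```

View pics/w4.png

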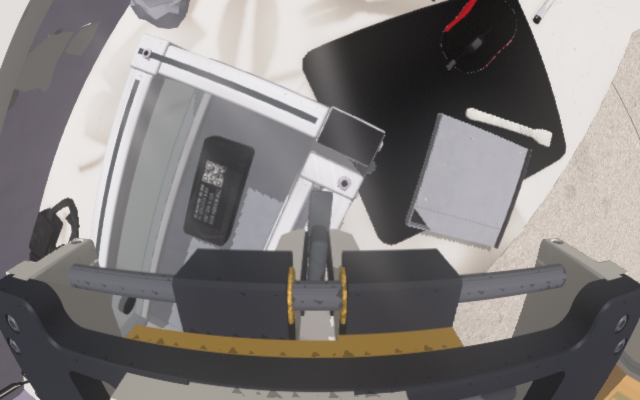

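```bash
python3 -m handwheel '[{"ax":0,"ay":-0.1,"az":0,"x":0.001,"y":0,"z":0,"grip":0},{"ax":0,"ay":-0.2,"az":0,"x":0.001,"y":0,"z":0,"grip":0},{"ax":0,"ay":-0.3,"az":0,"x":0.001,"y":0,"z":0,"grip":0},{"ax":0,"ay":-0.4,"az":0,"x":0.001,"y":0,"z":0,"grip":0},{"ax":0,"ay":-0.5,"az":0,"x":0.001,"y":0,"z":0,"grip":0},{"ax":0,"ay":-0.6,"az":0,"x":0.001,"y":0,"z":0,"grip":0},{"ax":0,"ay":-0.7,"az":0,"x":0.001,"y":0,"z":0,"grip":0},{"ax":0,"ay":-0.8,"az":0,"x":0.001,"y":0,"z":0,"grip":0}]'
python3 look.py w5
python3 - <<'E'
from h import *
snap("top","top5")
t=cv2.imread("pics/top5.png");cv2.imwrite("pics/t5.png",cv2.resize(t[170:250,300:460],(800,400),interpolation=cv2.INTER_CUBIC))
E
```

```text
t: 4.07
position: [0.4922, -0.4326, 0.2478]
eef_rot: [-0.471, 0.527, -0.527, 0.472]
contact_force: [1.8, 5.1, 1.5]
grip_width: 0.0107
4.07 [ 0.4922 -0.4326  0.2478] [[-0.11, 0.0, 0.994], [-0.994, 0.001, -0.11], [-0.001, -1.0, 0.0]] [-7.600e-01  9.300e-02  1.555e+00  1.000e-03  1.494e+00  9.210e-01] F [1.8 5.1 1.5] 0.010725997415713706
turnbutton_grip [321.8, 256.0] 0.97 [ 0.4926 -0.435   0.18  ]
[322.93208312 257.78290467]
```

View pics/w5.png

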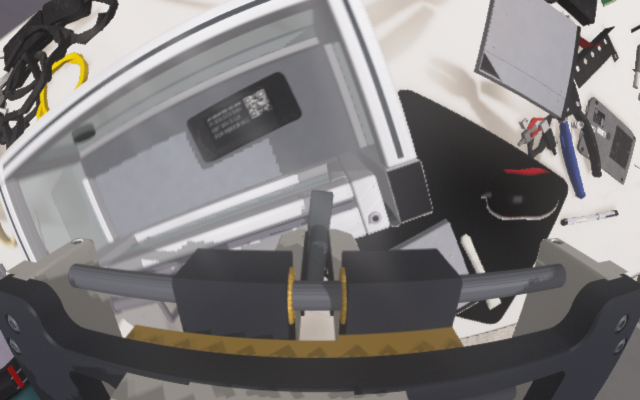

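Run:
```python
from h import *
lsd=cv2.createLineSegmentDetector()
for tag,c in(("top0","top"),("w2","wrist"),("w3","wrist"),("w5","wrist")):
    g=cv2.imread(f"pics/{tag}.png",0)
    if c=="wrist": a=np.load(f"ci_{tag}.npy"); ci=(a[0][:3,:3],a[1])
    else: ci=cam("top")
    for l in lsd.detect(g)[0][:,0]:
        if np.hypot(l[2]-l[0],l[3]-l[1])<35: continue
        p=atz(c,l[:2],.15,ci)[:2];q=atz(c,l[2:],.15,ci)[:2]
        if not all((.4<v[0]<.75)&(-.55<v[1]<-.1) for v in(p,q)): continue
        d=q-p; L=np.linalg.norm(d); 
        if d[1]<0:d=-d
        h=np.arctan2(-d[0],d[1])
        if -.1<h<.5: print(tag,l.round(0),"yaw",round(h,3),"L",round(L,3),"mid",((p+q)/2).round(3))
```

```text
top0 [337. 218. 412. 203.] yaw 0.227 L 0.2 mid [ 0.481 -0.311]
top0 [313. 176. 428. 153.] yaw 0.223 L 0.31 mid [ 0.603 -0.299]
top0 [433. 195. 330. 215.] yaw 0.224 L 0.277 mid [ 0.495 -0.329]
top0 [409. 185. 371. 198.] yaw 0.353 L 0.105 mid [ 0.531 -0.352]
top0 [316. 170. 424. 148.] yaw 0.222 L 0.293 mid [ 0.617 -0.297]
top0 [317. 182. 394. 167.] yaw 0.225 L 0.208 mid [ 0.575 -0.259]
top0 [426. 150. 317. 172.] yaw 0.223 L 0.293 mid [ 0.611 -0.3  ]
top0 [396. 223. 339. 234.] yaw 0.224 L 0.15 mid [ 0.434 -0.294]
top0 [363. 183. 319. 192.] yaw 0.225 L 0.119 mid [ 0.539 -0.223]
w2 [ 14. 169.  35. 125.] yaw 0.191 L 0.068 mid [ 0.706 -0.184]
w2 [150.   8.  89.  62.] yaw 0.001 L 0.077 mid [ 0.715 -0.356]
w2 [ 34. 124.  -1. 175.] yaw 0.009 L 0.105 mid [ 0.715 -0.164]
w2 [ 91.  61.  49. 105.] yaw -0.02 L 0.071 mid [ 0.715 -0.284]
w2 [234.  36. 159. 113.] yaw 0.211 L 0.086 mid [ 0.636 -0.401]
w2 [160. 105. 231.  33.] yaw 0.208 L 0.082 mid [ 0.641 -0.403]
w2 [149. 137. 246.  36.] yaw 0.211 L 0.114 mid [ 0.628 -0.396]
w2 [437. 164. 374. 237.] yaw 0.396 L 0.078 mid [ 0.466 -0.499]
w2 [240. 249. 3
[... 4806 characters left out ...]
616 -0.384]
w5 [188.  59. 147.  80.] yaw 0.229 L 0.031 mid [ 0.608 -0.352]
w5 [137. 154.  93. 178.] yaw 0.222 L 0.044 mid [ 0.554 -0.3  ]
w5 [ 79. 162.  16. 181.] yaw 0.009 L 0.093 mid [ 0.562 -0.22 ]
w5 [153. 250. 110. 265.] yaw 0.22 L 0.048 mid [ 0.486 -0.293]
w5 [147.  80.  81. 122.] yaw 0.225 L 0.064 mid [ 0.598 -0.306]
w5 [299.  30. 205.  68.] yaw 0.23 L 0.06 mid [ 0.61  -0.407]
w5 [301. 219. 229. 243.] yaw 0.233 L 0.049 mid [ 0.499 -0.4  ]
w5 [224.  56. 292.  29.] yaw 0.229 L 0.042 mid [ 0.613 -0.411]
w5 [131. 119.  81. 151.] yaw 0.23 L 0.052 mid [ 0.576 -0.295]
w5 [204.  69. 156.  94.] yaw 0.233 L 0.036 mid [ 0.598 -0.36 ]
w5 [188.  74. 223.  57.] yaw 0.234 L 0.024 mid [ 0.605 -0.378]
```

View pics/t5.png

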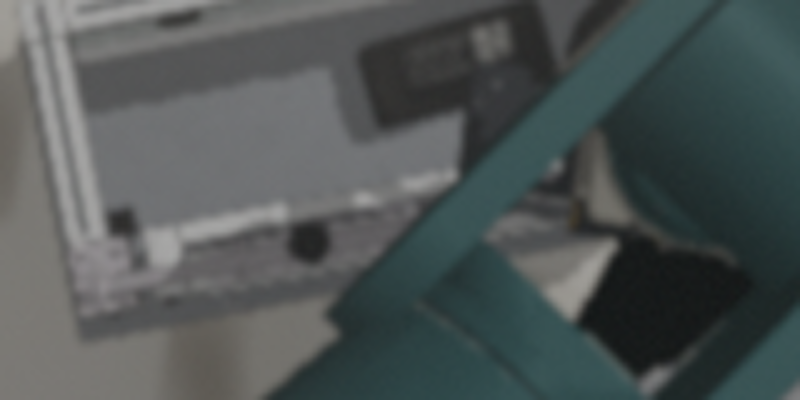

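```bash
sed -i 's/g=0.219/g=0.224/;s/x0,y0,k=260,130,5/x0,y0,k=260,160,5/' ov.py; python3 ov.py w5 .4922 -.433 1.24 1.16
```

```text
(no output)
```

View pics/ov_w5_1.24.png

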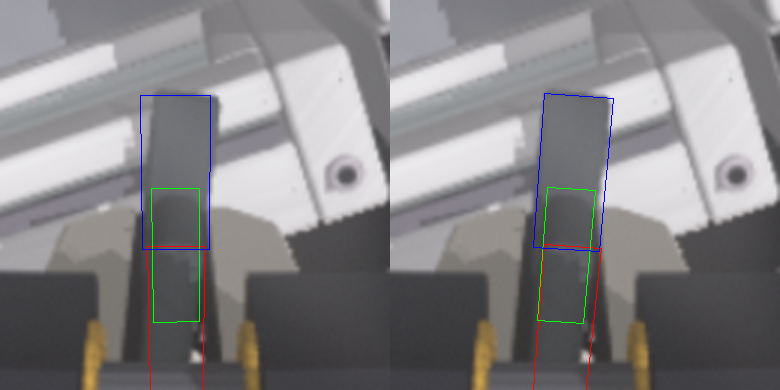

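```bash
python3 -m handwheel '[{"ax":0,"ay":-0.07,"az":0,"x":0,"y":0,"z":0,"grip":0},{"ax":0,"ay":-0.14,"az":0,"x":0,"y":0,"z":0,"grip":0},{"ax":0,"ay":-0.21,"az":0,"x":0,"y":0,"z":0,"grip":0},{"ax":0,"ay":-0.28,"az":0,"x":0,"y":0,"z":0,"grip":0},{"ax":0,"ay":-0.34,"az":0,"x":0,"y":0,"z":0,"grip":0},{"ax":0,"ay":-0.38,"az":0,"x":0,"y":0,"z":0,"grip":0},{"ax":0,"ay":-0.4,"az":0,"x":0,"y":0,"z":0,"grip":0},{"ax":0,"ay":-0.4,"az":0,"x":0,"y":0,"z":0,"grip":0}]'
python3 look.py w6;python3 ov.py w6 .4922 -.4335 1.57 1.5
```

```text
t: 4.93
position: [0.4923, -0.4322, 0.2477]
eef_rot: [-0.566, 0.424, -0.423, 0.567]
contact_force: [1.7, 7.8, 2.1]
grip_width: 0.0108
4.93 [ 0.4923 -0.4322  0.2477] [[0.282, 0.0, 0.959], [-0.959, 0.002, 0.282], [-0.002, -1.0, 0.001]] [-0.76   0.093  1.555  0.002  1.494  0.525] F [1.7 7.8 2.1] 0.010832096149563574
turnbutton_grip [315.5, 256.8] 0.6 [ 0.4923 -0.4314  0.18  ]
bolt_ball [42.1, 243.5] 0.71 [ 0.4607 -0.2765  0.212 ]
[322.45033744 259.95748833]
```

View pics/ov_w6_1.57.png

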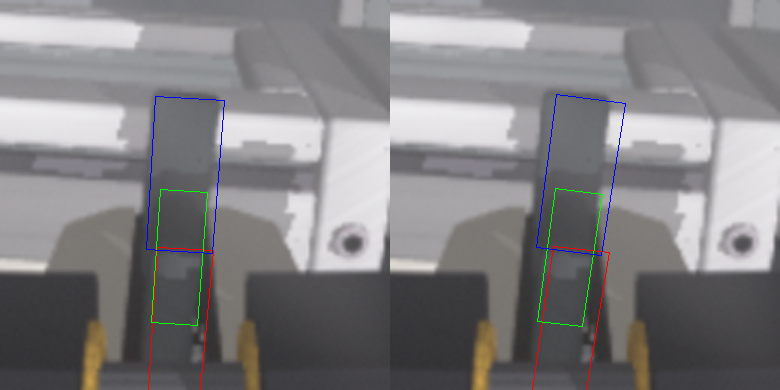

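```bash
python3 -m handwheel '[{"ax":0,"ay":0,"az":0,"x":0,"y":0,"z":0,"grip":0.04},{"ax":0,"ay":0,"az":0,"x":0,"y":0,"z":0,"grip":0.04},{"ax":0,"ay":0,"az":0,"x":0,"y":0,"z":0,"grip":0.04},{"ax":0,"ay":0,"az":0,"x":0,"y":0,"z":0,"grip":0.04},{"ax":0,"ay":0,"az":0,"x":0,"y":-0.02,"z":0,"grip":0.05},{"ax":0,"ay":0,"az":0,"x":0,"y":-0.045,"z":0,"grip":0.05},{"ax":0,"ay":0,"az":0,"x":0,"y":-0.075,"z":0,"grip":0.05},{"ax":0,"ay":0,"az":0,"x":0,"y":-0.095,"z":0,"grip":0.06}]'
python3 look.py w7;python3 ov.py w7 .4922 -.4335 1.6 1.53
```

```text
t: 5.75
position: [0.4919, -0.4332, 0.3455]
eef_rot: [0.566, -0.424, 0.425, -0.566]
contact_force: [0.3, -0.5, 0.5]
grip_width: 0.0531
5.75 [ 0.4919 -0.4332  0.3455] [[0.28, 0.001, 0.96], [-0.96, -0.001, 0.28], [0.002, -1.0, 0.001]] [-0.761  0.065  1.428 -0.     1.647  0.526] F [ 0.3 -0.5  0.5] 0.0531299224446076
turnbutton_grip [315.4, 204.1] 0.66 [ 0.4934 -0.4319  0.18  ]
bolt_ball [120.6, 197.3] 0.98 [ 0.462  -0.2731  0.212 ]
[318.93029413 207.35937222]
```

View pics/ov_w7_1.6.png

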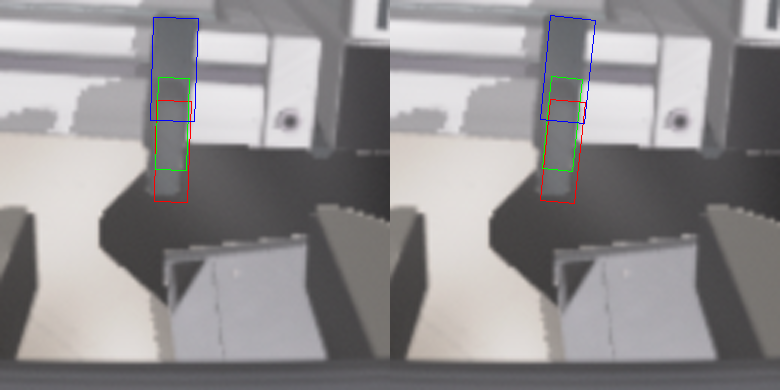

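View pics/w7.png

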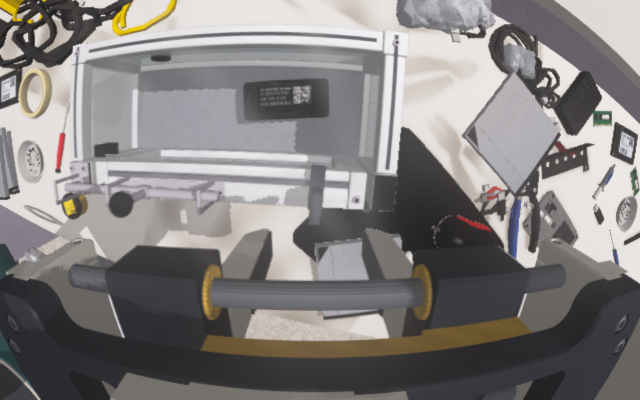

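```bash
python3 -m handwheel '[{"ax":0,"ay":-0.11,"az":0,"x":-0.02,"y":0,"z":0.001,"grip":0.06},{"ax":0,"ay":-0.22,"az":0,"x":-0.045,"y":0,"z":0.003,"grip":0.06},{"ax":0,"ay":-0.33,"az":0,"x":-0.07,"y":0,"z":0.004,"grip":0.06},{"ax":0,"ay":-0.44,"az":0,"x":-0.095,"y":0,"z":0.006,"grip":0.06},{"ax":0,"ay":-0.55,"az":0,"x":-0.12,"y":0,"z":0.008,"grip":0.06},{"ax":0,"ay":-0.66,"az":0,"x":-0.145,"y":0,"z":0.01,"grip":0.06},{"ax":0,"ay":-0.77,"az":0,"x":-0.158,"y":0,"z":0.011,"grip":0.06},{"ax":0,"ay":-0.88,"az":0,"x":-0.163,"y":0,"z":0.011,"grip":0.06}]'
python3 -m handwheel '[{"ax":0,"ay":-0.11,"az":0,"x":0,"y":0,"z":0,"grip":0.06},{"ax":0,"ay":-0.22,"az":0,"x":0,"y":0,"z":0,"grip":0.06},{"ax":0,"ay":-0.33,"az":0,"x":0,"y":0,"z":0,"grip":0.06},{"ax":0,"ay":-0.44,"az":0,"x":0,"y":0,"z":0,"grip":0.06},{"ax":0,"ay":-0.54,"az":0,"x":0,"y":0,"z":0,"grip":0.06},{"ax":0,"ay":-0.61,"az":0,"x":0,"y":0,"z":0,"grip":0.06},{"ax":0,"ay":-0.63,"az":0,"x":0,"y":0,"z":0,"grip":0.06},{"ax":0,"ay":-0.63,"az":0,"x":0,"y":0,"z":0,"grip":0.06}]'
python3 look.py w8
python3 - <<'E'
from h import *
s=snap("scene","s8"); cv2.imwrite("pics/s8c.png",cv2.resize(s[120:280,260:500,::-1],(720,480),interpolation=2))
E
```

```text
t: 6.57
position: [0.4564, -0.2718, 0.3417]
eef_rot: [-0.693, 0.141, -0.14, 0.693]
contact_force: [-0.6, 0.5, -0.4]
grip_width: 0.06
t: 7.23
position: [0.4567, -0.2735, 0.3417]
eef_rot: [-0.702, -0.078, 0.079, 0.703]
contact_force: [-0.6, -0.1, 0.2]
grip_width: 0.0602
7.23 [ 0.4567 -0.2735  0.3417] [[0.975, -0.001, -0.221], [0.221, 0.001, 0.975], [-0.001, -1.0, 0.001]] [-0.587 -0.204  1.688 -0.     1.658 -0.81 ] F [-0.6 -0.1  0.2] 0.06018735090320953
bolt_ball [314.4, 212.8] 0.9 [ 0.4545 -0.2691  0.212 ]
[314.66102322 358.32113069]
```

View pics/w8.png

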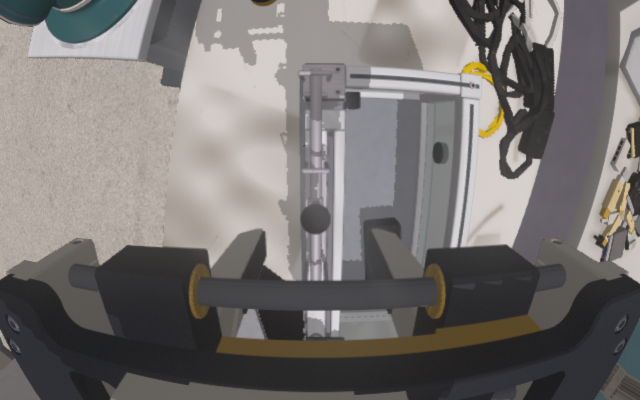

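View pics/s8c.png

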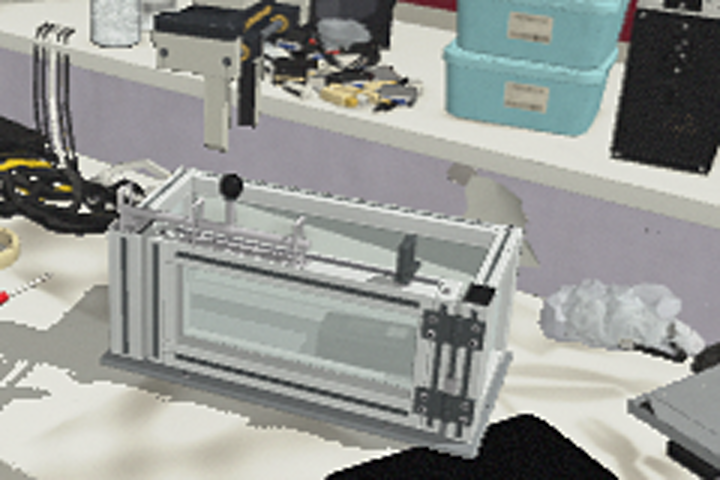

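```bash
python3 -m handwheel '[{"ax":0,"ay":0,"az":0,"x":-0.001,"y":0.02,"z":0,"grip":0.06},{"ax":0,"ay":0,"az":0,"x":-0.001,"y":0.045,"z":0,"grip":0.05},{"ax":0,"ay":0,"az":0,"x":-0.001,"y":0.06,"z":0,"grip":0.04},{"ax":0,"ay":0,"az":0,"x":-0.001,"y":0.066,"z":0,"grip":0.03},{"ax":0,"ay":0,"az":0,"x":-0.001,"y":0.066,"z":0,"grip":0.01},{"ax":0,"ay":0,"az":0,"x":-0.001,"y":0.066,"z":0,"grip":0.01},{"ax":0,"ay":0,"az":0,"x":-0.001,"y":0.066,"z":0,"grip":0.01},{"ax":0,"ay":0,"az":0,"x":-0.001,"y":0.066,"z":0,"grip":0.01}]'
python3 look.py w9
python3 - <<'E'
from h import *
s=snap("scene","s9"); cv2.imwrite("pics/s9c.png",cv2.resize(s[120:280,260:500,::-1],(720,480),interpolation=2))
E
```

```text
t: 8.1
position: [0.456, -0.274, 0.278]
eef_rot: [0.703, 0.079, -0.078, -0.702]
contact_force: [-3.7, -0.7, 3.9]
grip_width: 0.0201
8.1 [ 0.456 -0.274  0.278] [[0.975, 0.001, -0.221], [0.221, -0.001, 0.975], [0.0, -1.0, -0.001]] [-0.589 -0.192  1.781 -0.     1.552 -0.812] F [-3.7 -0.7  3.9] 0.02014597478784386
bolt_ball [316.9, 252.6] 0.67 [ 0.4559 -0.2711  0.212 ]
[315.04826524 404.36703537]
```

View pics/w9.png

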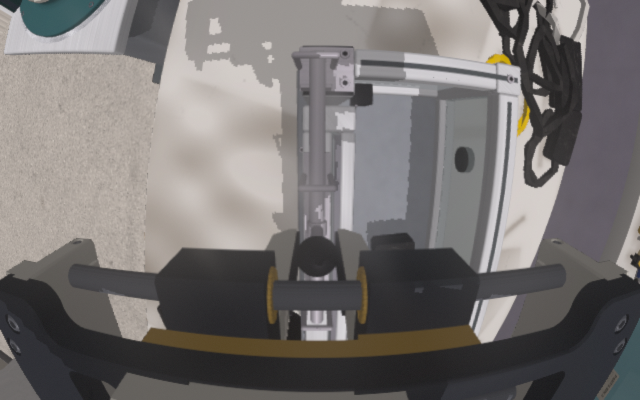

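View pics/s9c.png

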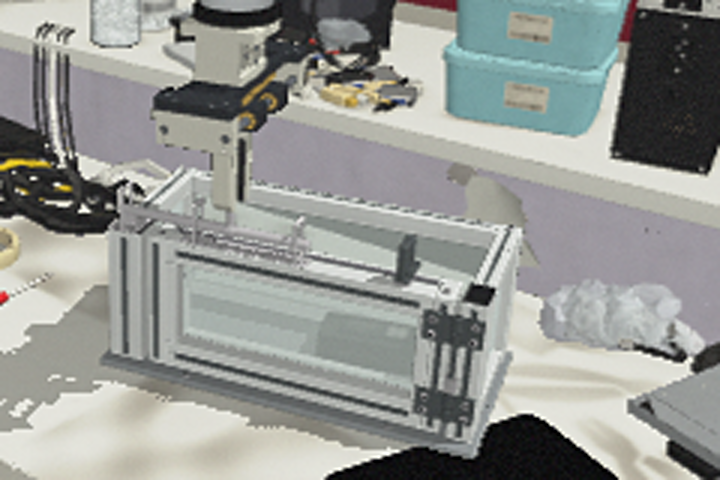

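```bash
python3 -m handwheel '[{"ax":0,"ay":0,"az":0,"x":0,"y":0,"z":0,"grip":0.01},{"ax":0,"ay":0,"az":0,"x":0,"y":-0.003,"z":0,"grip":0.01},{"ax":0,"ay":0,"az":0,"x":0,"y":-0.006,"z":0,"grip":0.01},{"ax":0,"ay":0,"az":0,"x":0,"y":-0.009,"z":0,"grip":0.01},{"ax":0,"ay":0,"az":0,"x":0,"y":-0.011,"z":0,"grip":0.01},{"ax":0,"ay":0,"az":0,"x":0,"y":-0.013,"z":0,"grip":0.01},{"ax":0,"ay":0,"az":0,"x":0,"y":-0.013,"z":0,"grip":0.01},{"ax":0,"ay":0,"az":0,"x":0,"y":-0.013,"z":0,"grip":0.01}]'
python3 look.py w10
python3 - <<'E'
from h import *
s=snap("scene","s10"); cv2.imwrite("pics/s10c.png",cv2.resize(s[150:250,280:400,::-1],(720,600),interpolation=2))
s=cv2.imread("pics/s9.png");cv2.imwrite("pics/s9d.png",cv2.resize(s[150:250,280:400],(720,600),interpolation=2))
w=cv2.imread("pics/w10.png");cv2.imwrite("pics/w10c.png",cv2.resize(w[30:280,270:370],(320,800)[:2],interpolation=2)[:600])
E
```

```text
t: 8.97
position: [0.4559, -0.2738, 0.2898]
eef_rot: [0.703, 0.079, -0.079, -0.703]
contact_force: [-3.0, -2.5, -1.4]
grip_width: 0.0205
8.97 [ 0.4559 -0.2738  0.2898] [[0.975, -0.0, -0.221], [0.221, -0.0, 0.975], [-0.0, -1.0, -0.0]] [-0.589 -0.195  1.765 -0.     1.572 -0.812] F [-3.  -2.5 -1.4] 0.02052890547423246
bolt_ball [317.0, 253.4] 0.62 [ 0.4572 -0.2766  0.212 ]
[315.14874791 395.12202354]
```

View pics/w10.png

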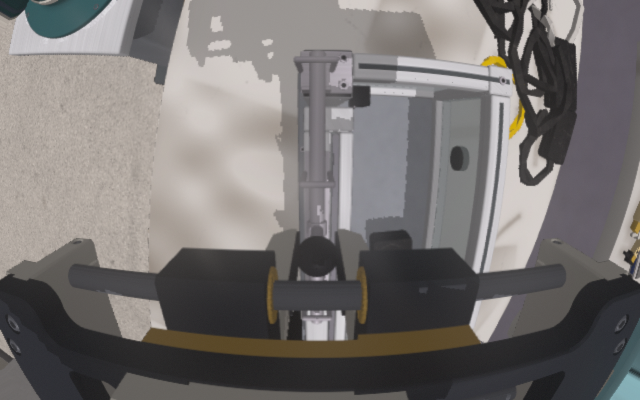

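View pics/s10c.png

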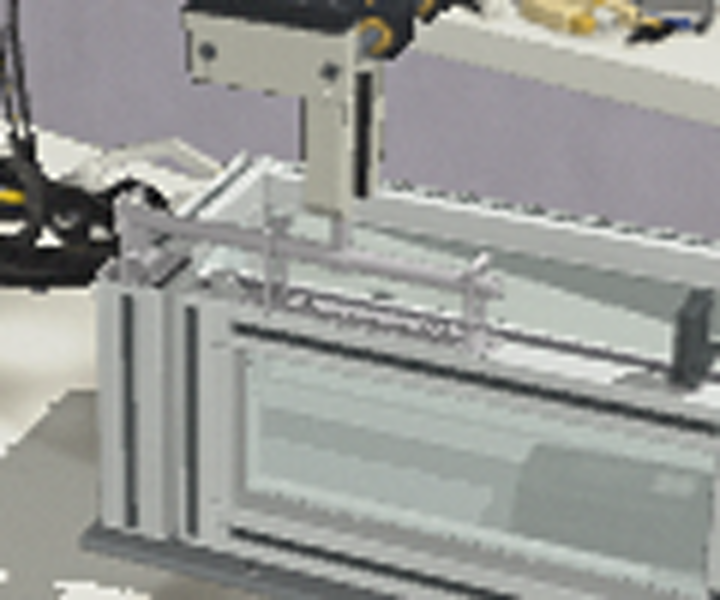

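View pics/s9d.png

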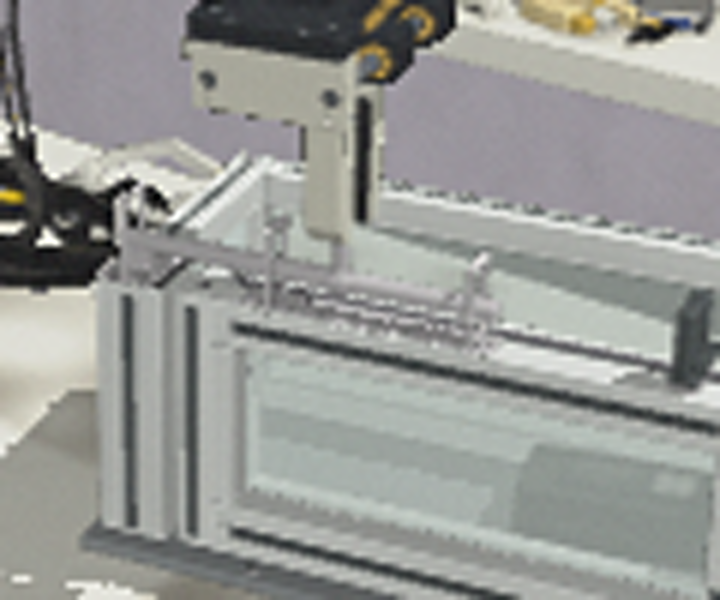

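```bash
python3 -m handwheel '[{"ax":0,"ay":0,"az":0,"x":0,"y":0,"z":-0.005,"grip":0.01},{"ax":0,"ay":0,"az":0,"x":0,"y":0,"z":-0.012,"grip":0.01},{"ax":0,"ay":0,"az":0,"x":0,"y":0,"z":-0.02,"grip":0.01},{"ax":0,"ay":0,"az":0,"x":0,"y":0,"z":-0.03,"grip":0.01},{"ax":0,"ay":0,"az":0,"x":0,"y":0,"z":-0.04,"grip":0.01},{"ax":0,"ay":0,"az":0,"x":0,"y":0,"z":-0.047,"grip":0.01},{"ax":0,"ay":0,"az":0,"x":0,"y":0,"z":-0.051,"grip":0.01},{"ax":0,"ay":0,"az":0,"x":0,"y":0,"z":-0.051,"grip":0.01}]'
python3 look.py w11
python3 - <<'E'
from h import *
s=snap("scene","s11"); cv2.imwrite("pics/s11c.png",cv2.resize(s[150:250,280:400,::-1],(720,600),interpolation=2))
E
```

```text
t: 9.83
position: [0.467, -0.3229, 0.2886]
eef_rot: [-0.701, -0.078, 0.079, 0.705]
contact_force: [-7.5, 16.0, -0.5]
grip_width: 0.0203
9.83 [ 0.467  -0.3229  0.2886] [[0.975, -0.003, -0.221], [0.221, 0.006, 0.975], [-0.001, -1.0, 0.006]] [-0.651 -0.111  1.692  0.003  1.566 -0.874] F [-7.5 16.  -0.5] 0.020303766672004828
bolt_ball [314.5, 251.2] 0.95 [ 0.4664 -0.3238  0.212 ]
[315.03180369 360.27276865]
```

View pics/w11.png

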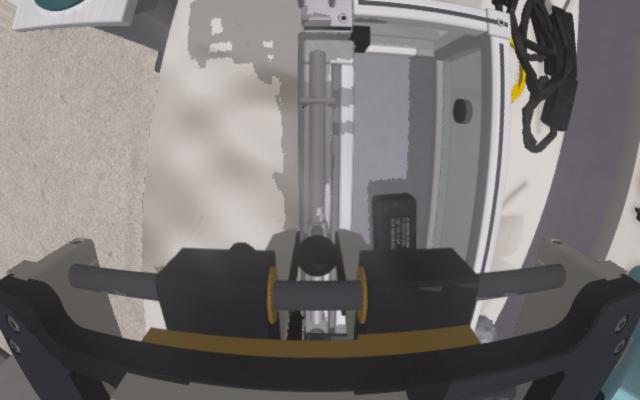

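View pics/s11c.png

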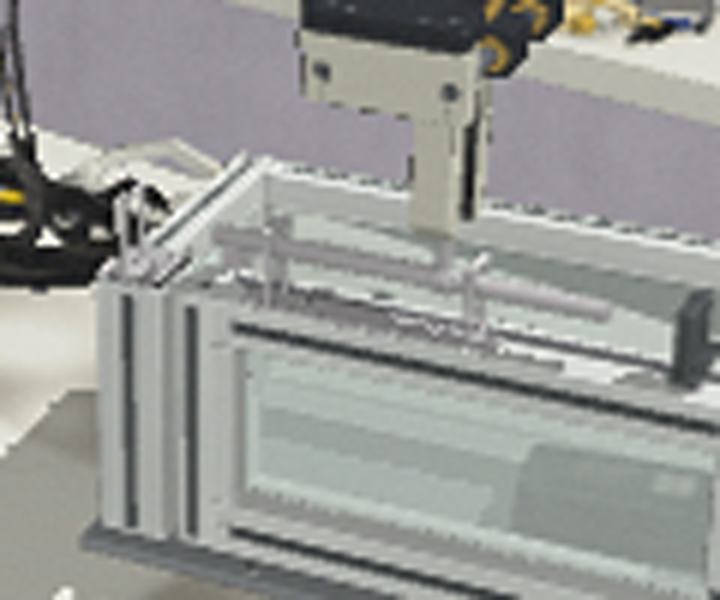

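```bash
python3 -m handwheel '[{"ax":0,"ay":-0.04,"az":0,"x":-0.0066,"y":0,"z":0.0006,"grip":0.01},{"ax":0,"ay":-0.08,"az":0,"x":-0.0132,"y":0,"z":0.0006,"grip":0.01},{"ax":0,"ay":-0.12,"az":0,"x":-0.0198,"y":0,"z":0.0004,"grip":0.01},{"ax":0,"ay":-0.16,"az":0,"x":-0.0264,"y":0,"z":0,"grip":0.01},{"ax":0,"ay":-0.2,"az":0,"x":-0.033,"y":0,"z":-0.001,"grip":0.01},{"ax":0,"ay":-0.24,"az":0,"x":-0.0395,"y":0,"z":-0.002,"grip":0.01},{"ax":0,"ay":-0.28,"az":0,"x":-0.046,"y":0,"z":-0.0033,"grip":0.01},{"ax":0,"ay":-0.31,"az":0,"x":-0.051,"y":0,"z":-0.0045,"grip":0.01}]'
cat > sw.py <<'E'
from h import *
s=arm.read_state(); p=s["position"][:2]-np.array([.4941,-.486]); r=np.hypot(*p)
h=np.arctan2(-p[0],p[1])+np.arctan2(.010,.165); print("phi from ball",h-.224,"r",r,"expect",np.hypot(.01,.165))
E
python3 sw.py; python3 look.py w12
python3 - <<'E'
from h import *
s=snap("scene","s12"); cv2.imwrite("pics/s12c.png",cv2.resize(s[130:290,250:490,::-1],(780,520),interpolation=2))
s=snap("top","t12"); cv2.imwrite("pics/t12c.png",cv2.resize(s[140:260,290:470,::-1],(780,520),interpolation=2))
E
```

```text
t: 10.7
position: [0.4183, -0.3385, 0.2894]
eef_rot: [-0.681, -0.187, 0.187, 0.683]
contact_force: [-1.6, 13.8, -1.4]
grip_width: 0.0206
phi from ball 0.3111079317886013 r 0.16580991330472342 expect 0.1653027525481654
10.7 [ 0.4183 -0.3385  0.2894] [[0.86, -0.0, -0.511], [0.511, 0.004, 0.86], [0.002, -1.0, 0.003]] [-0.729 -0.18   1.752  0.003  1.572 -1.265] F [-1.6 13.8 -1.4] 0.020632273911196174
bolt_ball [317.7, 253.4] 0.83 [ 0.4207 -0.3403  0.212 ]
[332.1211009 363.3618343]
```

View pics/w12.png

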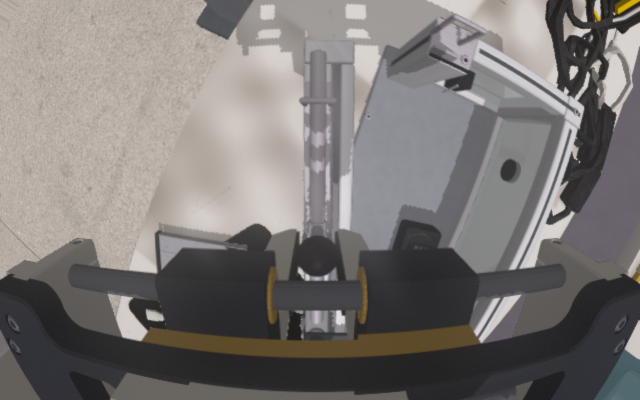

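View pics/s12c.png

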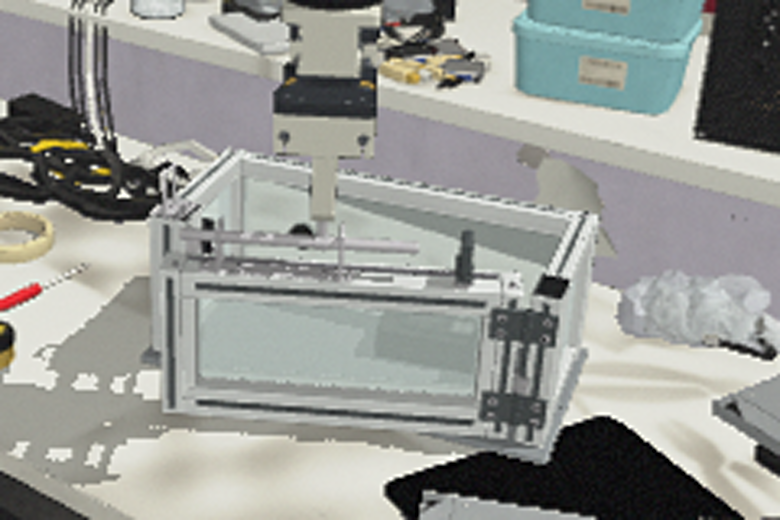

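View pics/t12c.png

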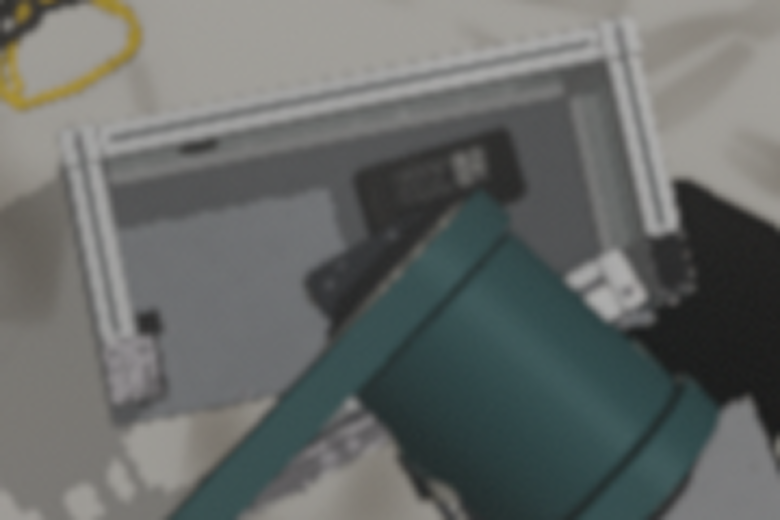

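```bash
python3 -m handwheel '[{"ax":0,"ay":-0.01,"az":0,"x":-0.0016,"y":0,"z":0.0002,"grip":0.01},{"ax":0,"ay":-0.02,"az":0,"x":-0.0033,"y":0,"z":0.0004,"grip":0.01},{"ax":0,"ay":-0.03,"az":0,"x":-0.005,"y":0,"z":0.0006,"grip":0.01},{"ax":0,"ay":-0.033,"az":0,"x":-0.0055,"y":0,"z":0.0008,"grip":0.01},{"ax":0,"ay":-0.033,"az":0,"x":-0.0055,"y":0,"z":0.0008,"grip":0.01},{"ax":0,"ay":-0.033,"az":0,"x":-0.0055,"y":0,"z":0.0008,"grip":0.01},{"ax":0,"ay":-0.033,"az":0,"x":-0.0055,"y":0,"z":0.0008,"grip":0.01},{"ax":0,"ay":-0.033,"az":0,"x":-0.0055,"y":0,"z":0.0008,"grip":0.01}]'
python3 sw.py; python3 look.py w13
python3 - <<'E'
from h import *
s=snap("scene","s13"); cv2.imwrite("pics/s13c.png",cv2.resize(s[130:290,200:440,::-1],(780,520),interpolation=2))
a=np.load("ci_w13.npy"); ci=(a[0][:3,:3],a[1]); g=cv2.imread("pics/w13.png",0)
for l in cv2.createLineSegmentDetector().detect(g)[0][:,0]:
    if np.hypot(l[2]-l[0],l[3]-l[1])<35 or not(290<l[0]<365 and 290<l[2]<365): continue
    p=atz("wrist",l[:2],.15,ci)[:2];q=atz("wrist",l[2:],.15,ci)[:2];d=q-p
    if d[1]<0:d=-d
    print(l.round(),"rel swing",round(np.arctan2(-d[0],d[1])-.224,3))
E
```

```text
t: 11.62
position: [0.4136, -0.3408, 0.2895]
eef_rot: [-0.678, -0.198, 0.197, 0.68]
contact_force: [-0.7, 11.0, -2.1]
grip_width: 0.0202
phi from ball 0.3425593850408233 r 0.16598614616946944 expect 0.1653027525481654
11.62 [ 0.4136 -0.3408  0.2895] [[0.844, 0.0, -0.537], [0.537, 0.003, 0.844], [0.002, -1.0, 0.002]] [-0.738 -0.185  1.756  0.002  1.572 -1.304] F [-0.7 11.  -2.1] 0.02024869262880126
bolt_ball [317.9, 254.1] 0.75 [ 0.4165 -0.343   0.212 ]
[333.88126784 363.77393527]
[341.  63. 339. 226.] rel swing 0.34
[303. 236. 303. 194.] rel swing 0.325
[329. 196. 331. 141.] rel swing 0.321
[303. 158. 303. 108.] rel swing 0.335
[349. 228. 351. 171.] rel swing 0.332
[331. 143. 331. 108.] rel swing 0.344
[352. 391. 314. 392.] rel swing -1.219
[337. 232. 346. 280.] rel swing 0.521
[354.  67. 353. 152.] rel swing 0.332
[362. 279. 362. 319.] rel swing 0.398
```

View pics/s13c.png

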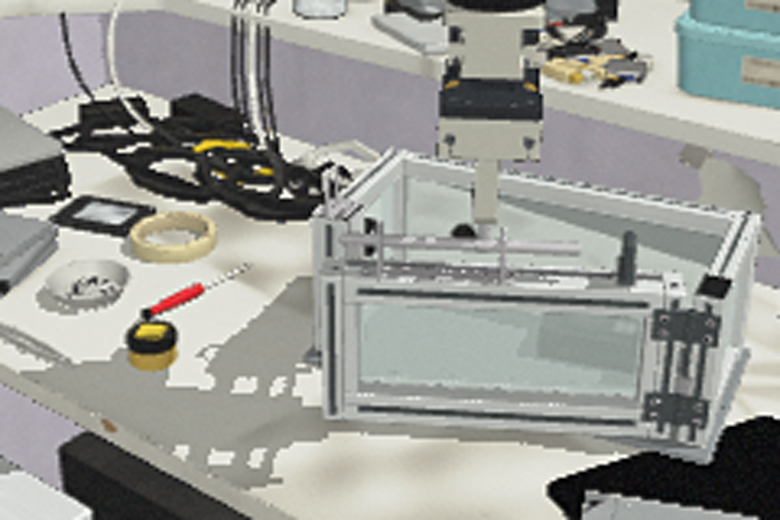

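View pics/w13.png

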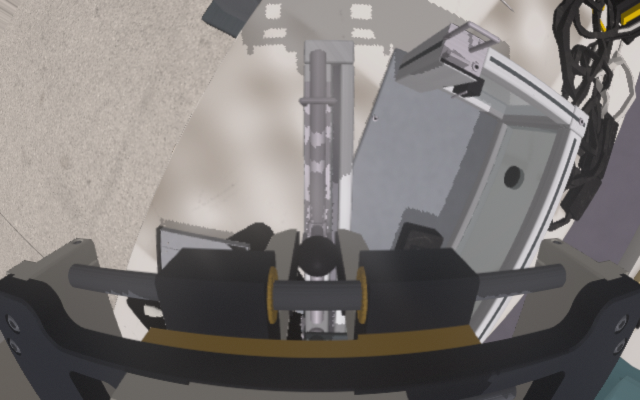

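```bash
python3 -c "
from plant import arm
print(arm.close_job()); s=arm.read_state(); print(s['t'],s['position'],s['contact_force'],s['grip_width'])"
```

```text
the job is handed in; nothing more can be done
None
the job is handed in; nothing more can be done
```

The job is done and handed in at about 11.8 s of robot time. The turnbutton is across the slot, the bolt is drawn back, and the arm is still holding the gate ajar.

- **Turnbutton:** it started about 0.43 rad already turned. I gripped its blade and turned it to about 1.6 rad, at or near its stop. The wrist and scene pictures show the bar straight across the slot, and the last scene picture shows the blade still there.
- **Bolt:** I took it by the ball, lifted it about 12 mm, and the picture shows the rod up in its staples. I then drew it 50 mm to its end stop. The reaction was about 16 N there and still about 11 N at the end, so the bolt is held fully back.
- **Gate:** the ball's position puts the swing at 0.34 rad, about 10 cm at the free edge. Rail edges in the wrist picture mostly gave 0.32–0.34 rad, a slight disagreement.
- **Other things:** the tape, dish and adapter were not touched and look unmoved in the pictures.

Two readings were a little off what I expected. The finger opening read 20 mm on the 22 mm ball and 10.7 mm on the 9 mm blade. Even so, the ball was held firmly throughout. The blade sat slightly skewed in the pads, so I set its angle from the pictures rather than from the gripper.

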